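# Undock the bottle cart

### The job

The small bottle cart on the bench is leaving its dock. First push its locker door shut until it clicks home on its catch; then pull the hitch latch sideways against its spring, lift the tongue off the ball and keep it held up in the gripper, with the coupler some 70 to 80 mm above where it sat. Finish while still holding it raised, with the door still shut, and leave the bottles and other things on the bench where they stand.

Things in the scene. Friction and masses are not known exactly. Their poses are not given: they have to be found in the camera images.
- cart: grey plastic cart on four small wheels, fixed on the bench, 230 mm (its x) by 250 mm (its y). Origin: on the bench surface under the tongue's hinge. Seen from the origin, its own +y runs to the white locker on its deck (205 mm wide, x from -100 to +100 mm, y from 20 to 225 mm, top 216 mm above the bench); its -y runs along the tongue to the ball; its own -x is the side with the locker door and the latch. A grab loop stands at its +y end (y to 279 mm, top 179 mm high).
- door (a joint): opening of the locker door, rad: 0 shut and seated, up to 1.3 open; the edge away from the tongue swings out to the cart's -x. It starts ajar and stays where it is left (hinge friction 0.06 N m). A spring roller catch resists from about 0.1 rad and draws the door fully home below about 0.05 rad; passing it takes about 6 N pushed 125 mm from the hinge.
- door_hinge (a point): point on the door's upright hinge axis, half-way up the door (146 mm above the bench), in the plane of the door's inner face, on the tongue side of the locker. The door is a plain aluminium panel 12 mm thick and 134 mm high (79 to 213 mm above the bench), reaching 193 mm from the hinge.
- door_edge (a point): middle of the free upright edge of the door, on its outer face, 193 mm from the hinge; a small pull (14 mm proud) sits near that edge on the lower half of the outer face (86 to 136 mm above the bench, 169 to 181 mm from the hinge). The upper half is flat.
- tongue (a joint): raise angle of the tongue, rad: 0 coupled (coupler sitting on the ball), up to 0.9; the tongue swings up about a level hinge at the cart, along the cart's x axis. It falls back if let go. The weight at the latch is about 4 N.
- tongue_hinge (a point): tongue's hinge, 100 mm above the bench; hinge axis along the cart's x. The tongue is a steel bar 30 mm wide, 28 mm high; the ball is 220 mm from here along the cart's -y.
- coupler: dark steel housing at the tongue's end, 54 mm (x) by 66 mm (y), top 28 mm above its origin. Origin: the centre of the ball when coupled, 100 mm above the bench. It carries the latch, and rises with the tongue.
- latch (a joint): pull of the latch, m: 0 home (locked under the ball's collar), 0.018 fully pulled, towards the cart's -x (parallel to the tongue's hinge). Free of the collar beyond 0.009. It springs back when let go; 4 N at the start to 12 N at full pull. Until it is free the tongue cannot rise.
- latch_grip (a point): grip point in the upper half of the latch's upright aluminium pull block, 75 mm from the ball's centre towards the cart's -x, 118 mm above the bench when coupled. The block is 16 mm thick along the cart's x, 34 mm wide along its y, and its top is 18 mm above this point (it runs 42 mm down from it). 40 mm are free between it and the coupler. Held here, the latch can be pulled and the tongue lifted with one grip.
- ball (a point): centre of the 40 mm steel ball on the fixed dock post; 100 mm above the bench.
- bottle_in1_mid (a point): middle of a capped glass bottle (52 mm across, 112 mm high) inside the locker; leave alone.
- bottle_in2_mid (a point): middle of a second such bottle in the locker; leave alone.
- bottle_bench1_mid (a point): middle of a bottle of the same kind on the bench behind the tongue; leave alone.
- bottle_bench2_mid (a point): middle of another such bottle on the bench behind the tongue, nearer the dock post; leave alone.
- cap_jar_mid (a point): middle of a low jar (60 mm across, 60 mm high) on the bench in front of the tongue; leave alone.
- beaker_mid (a point): middle of a beaker (70 mm across, 90 mm high) on the bench; leave alone.
- carton_mid (a point): middle of a cardboard carton (110 by 150 by 80 mm) on the bench; leave alone.

How it is judged:
On the way, in this order (a step that is already met when the one before it is completed fails the run):
1. the door is shut on its catch (value of joint door below 0.03 rad), for 0.3 s.
2. the latch is pulled free with the tongue still down (value of joint latch above 0.009 m and value of joint tongue below 0.08 rad and value of joint door below 0.03 rad), for 0.05 s.
3. the tongue is raised in the fingers (value of joint tongue above 0.22 rad and contact force between the fingers and coupler above 1 N), for 0.2 s.
At the end, for the whole second after the job is handed in: Door within 0.03 rad of shut; tongue raised 0.22 to 0.6 rad (coupler about 48 to 124 mm up) and still, held by the fingers (over 1 N on the coupler or its latch) and propped on no loose thing (all of step 3 and value of joint door below 0.03 rad and value of joint tongue below 0.6 rad and height (world z) of coupler above 0.145 m and velocity of joint tongue between -0.05 and 0.05 rad/s and contact force between coupler and bottle_in1 below 0.3 N and contact force between coupler and bottle_in2 below 0.3 N and contact force between coupler and bottle_bench1 below 0.3 N and contact force between coupler and bottle_bench2 below 0.3 N and contact force between coupler and cap_jar below 0.3 N and contact force between coupler and beaker below 0.3 N and contact force between coupler and carton below 0.3 N); the arm keeps its last pose, push and grip.
It fails at once if the tongue is lifted before the door is shut (value of joint tongue above 0.05 rad and value of joint door above 0.06 rad).
It fails at once if a bottle or other bystander is shifted by more than 30 mm (distance of any of bottle_in1_mid, bottle_in2_mid, bottle_bench1_mid, bottle_bench2_mid, cap_jar_mid, beaker_mid, carton_mid from where it was at the start of the episode above 0.03 m).
It also fails if it takes over 46 s, if anything falls off the work surface, if the arm or the gripper's body presses on something with over 40 N, if the wrist force passes 120 N, or if a joint passes its speed limit or range.

### The arm

A 6-joint arm with a two-finger parallel gripper is mounted at the origin on the work surface. World frame = base frame: x ahead of the robot, y to its left, z up, the work surface at z = 0. Lengths are in m, angles in rad, forces in N, time in s.
With the tool pointing down it reaches from about 0.275 to 0.825 m from the base axis. Payload 4.9 kg.
Tool frame: the origin (TCP) lies at the very end of the fingers, on their centre line; the grasp point (between the pads) lies 19 mm behind it; y points along the fingers, z is the direction in which the jaws open and shut, and the axes are right-handed (so a half turn about y gives the same grasp; the last joint's range is limited). The gripper opens to 85 mm and grips with 20 to 120 N. Pads are 22 mm wide; open, the fingers measure 114 mm over their backs; the gripper's body (76 mm by 85 mm) begins 54 mm behind the grasp point. The pads swing forward as they close: fully open they stand 13 mm farther back than shut.
Start: joints at [-1.454, 0.326, -0.193, 1.052, 0, 1.437], TCP at [0.137, -0.533, 0.208] pointing down, gripper open.
Joint ranges: [-2.65, 2.65], [-0.97, 1.79], [-1.3, 1.35], [-1.93, 2.1], [-1.47, 1.37], [-3.14, 3.14]. Speed limits (rad/s): [2.57, 2.57, 3.14, 3.14, 3.14, 3.14].

### API

Orientations are given as a unit quaternion [x, y, z, w].
In Python, from plant import robot, optics gives the robot as it stands. The module is installed in compiled form; this text tells all that it offers.
- The arm moves only by the shell command python3 -m pendant 'ROWS'. ROWS is JSON, a list of rows, each an object of numbers: "x", "y", "z": the shift along the tool's x, y, z in mm; "ax", "ay", "az": the turn, a rotation vector about the tool's x, y, z in rad; "fingers": the closure, from -1 (fully open) to 1 (shut). In form: [{"x": .., "y": .., "z": .., "ax": .., "ay": .., "az": .., "fingers": ..}, ...]. A call has 1 to 10 rows; each row shifts and turns the pose as measured when the row begins, along the tool's axes as they then stand; what a row does not reach is not made up. A row lasts 1/8 s, in which the tool goes at most 62.5 mm and 10.7 degrees, less where a joint would pass 70% of its speed; a pose out of reach is approached as far as the arm can. A call is refused whole if a number of a shift passes 62.5 or a number of a turn 0.188, either way. A call with a gripper value outside its range is refused whole. The fingers move at their own pace and stop on an object; the grip force is fixed at half the most. Time passes only in rows, so rows that do not move let the fingers close. It gives the time, the measured TCP pose, the force and the opening at its end, in the units of the state.
- robot.read_state(): the state, without advancing time (a new reading comes with each control period).
- optics.camera(name): name is "side" or "top"; returns a dict with "frame" (420x560x3 uint8, red, green, blue), "K" (3x3 intrinsics, pixels), "cam_to_world" (4x4, takes a point from camera to world coordinates). Camera axes: x right, y down, z forward; pixel columns grow to the right and rows downward; lengths in m; the calibration is good to about 2 mm. A picture is of the moment at which its call begins. There is no depth.
- robot.finish_job(): hands the job in, once; it reports no verdict.
The state is a dict: "time_s": time; "qpos": joint angles; "qd": joint speeds; "joint_efforts": joint torques, N m; "ee_pos": TCP position; "ee_rot": TCP orientation; "force": force on the tool from outside, world axes, zero at the start; "torque": the same for the moment, N m; "opening": finger opening in m.
Only numpy, scipy, OpenCV 4.12 (cv2) and the standard library are available. Lean on these libraries where they do the work, as an engineer would, in place of code of your own. Each camera call takes 0.05 s, during which the arm holds its last target. There are 200 camera calls.

## Working session

There is one attempt and no reset: what is moved stays moved. The work goes in short steps, Python scripts to look and compute and a shell command to move; the robot and the scene stay as the last step left them, time stands still between calls to the robot, and variables do not carry over. Pictures are saved under pics/ and viewed, about 8 in all and at most 12, crops included, and the job is handed in when it is done.

```bash
mkdir -p pics
python3 - <<'E'
from plant import robot, optics
import cv2, numpy as np
np.set_printoptions(precision=4,suppress=True)
for n in ("side","top"):
    c=optics.camera(n); cv2.imwrite(f"pics/{n}0.png",c["frame"][:,:,::-1]); print(n,c["K"],c["cam_to_world"])
s=robot.read_state(); print(s)
E
```

```text
side [[427.7058   0.     283.8878]
 [  0.     427.7058 210.2154]
 [  0.       0.       1.    ]] [[-0.3262 -0.5767  0.749  -0.1066]
 [-0.9453  0.1971 -0.2599  0.1911]
 [ 0.0022 -0.7928 -0.6094  0.6999]
 [ 0.      0.      0.      1.    ]]
top [[407.0504   0.     274.7137]
 [  0.     407.0504 202.0716]
 [  0.       0.       1.    ]] [[ 0.0575 -0.9719  0.2282  0.3872]
 [-0.9983 -0.0571  0.0082 -0.0618]
 [ 0.005  -0.2283 -0.9736  1.0142]
 [ 0.      0.      0.      1.    ]]
{'time_s': 0.1, 'qpos': array([-1.4542,  0.3269, -0.1935,  1.052 ,  0.    ,  1.4366]), 'qd': array([ 0.0014, -0.0013,  0.0036, -0.0017,  0.0009,  0.0013]), 'joint_efforts': array([  0.0002, -44.424 ,  26.3038,   0.0079,  -0.0002,  -0.    ]), 'ee_pos': array([ 0.1364, -0.5322,  0.2075]), 'ee_rot': array([-0.0884,  0.7021, -0.701 ,  0.0884]), 'force': array([0.4934, 0.6419, 0.1004]), 'torque': array([-0.0076, -0.0251, -0.0351]), 'opening': 0.08481344570343792}
```

View pics/side0.png

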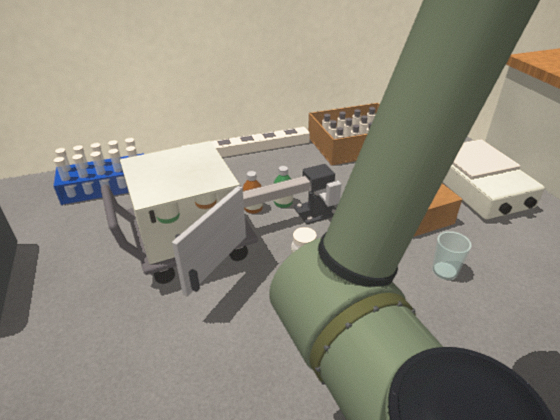

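View pics/top0.png

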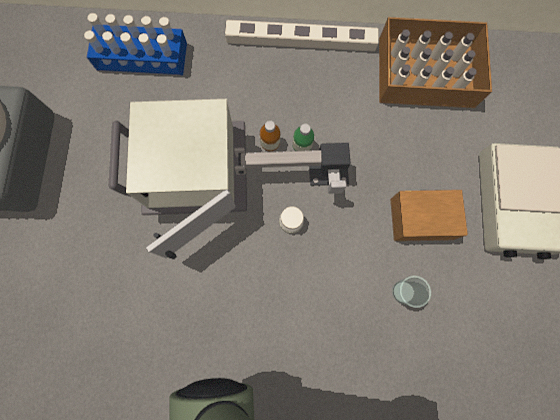

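The top view shows the cart axes nearly aligned with the world: locker at px (128-232, 100-205), door from about (228,196) to (150,248), coupler at (335,158), latch block at (337,182). The side view shows the door ajar and the latch at (333,192). Next I'll enlarge both.

Run:
```python
import cv2, numpy as np
a=cv2.imread("pics/top0.png")[90:260,120:360]; b=cv2.imread("pics/side0.png")[140:300,140:360]
cv2.imwrite("pics/c1.png",cv2.resize(a,None,fx=3.3,fy=3.3,interpolation=cv2.INTER_CUBIC))
cv2.imwrite("pics/c2.png",cv2.resize(b,None,fx=3.5,fy=3.5,interpolation=cv2.INTER_CUBIC))
```

```text
(no output)
```

View pics/c1.png

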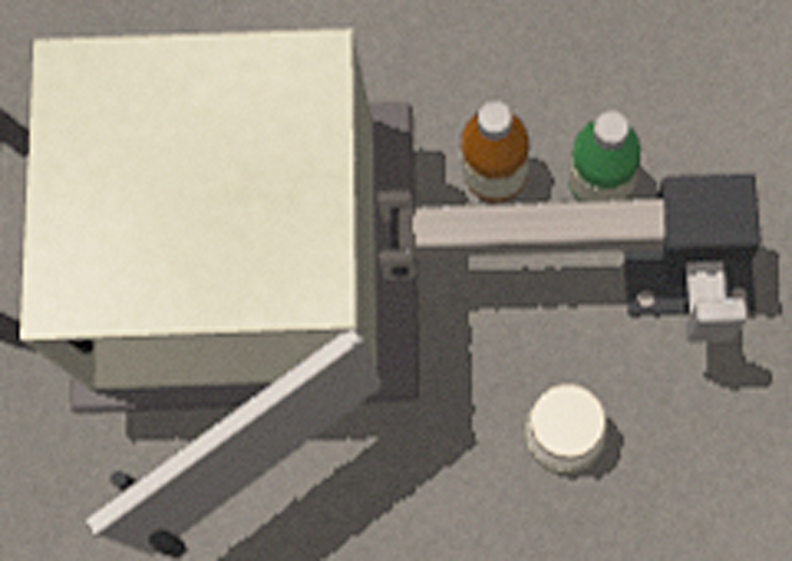

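View pics/c2.png

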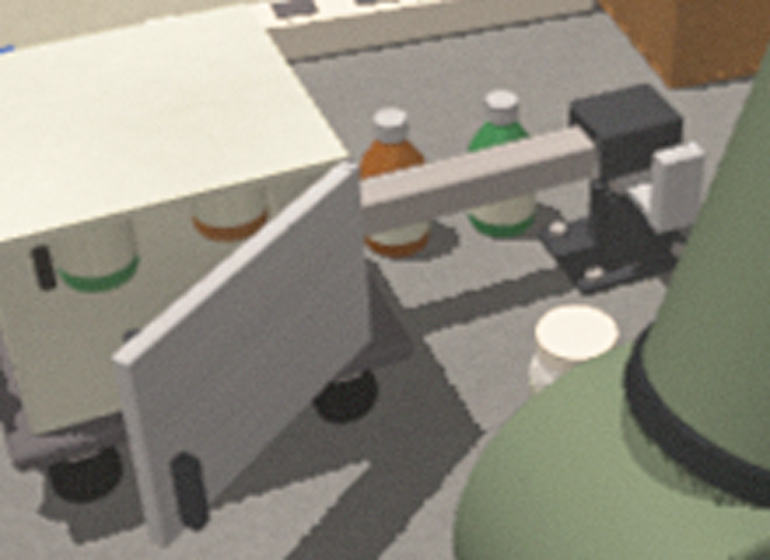

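```bash
cat > h.py <<'E'
import numpy as np
np.set_printoptions(precision=4,suppress=True)
K={"side":np.array([[427.7058,0,283.8878],[0,427.7058,210.2154],[0,0,1]]),"top":np.array([[407.0504,0,274.7137],[0,407.0504,202.0716],[0,0,1]])}
T={"side":np.array([[-0.3262,-0.5767,0.749,-0.1066],[-0.9453,0.1971,-0.2599,0.1911],[0.0022,-0.7928,-0.6094,0.6999]]),
"top":np.array([[0.0575,-0.9719,0.2282,0.3872],[-0.9983,-0.0571,0.0082,-0.0618],[0.005,-0.2283,-0.9736,1.0142]])}
def hit(cam,u,v,z):
    d=T[cam][:,:3]@np.linalg.solve(K[cam],[u,v,1]); o=T[cam][:,3]
    return o+d*(z-o[2])/d[2]
def proj(cam,p):
    q=T[cam][:,:3].T@(np.asarray(p)-T[cam][:,3]); r=K[cam]@q; return r[:2]/r[2]
c1=lambda u,v,z:hit("top",120+u/3.3,90+v/3.3,z)
c2=lambda u,v,z:hit("side",140+u/3.5,140+v/3.5,z)
E
python3 - <<'E'
from h import *
for p in [(34,40),(351,30),(357,330),(22,338)]: print("locker",c1(*p,.216))
for p in [(664,176),(756,176),(758,246),(664,246)]: print("coup",c1(*p,.128))
for p in [(697,299),(745,299),(745,321),(697,321)]: print("latch",c1(*p,.136))
for p in [(653,150),(690,142),(704,150),(665,158)]: print("latch side",c2(*p,.136))
for p in [(357,335),(92,525),(100,533)]: print("door",c1(*p,.213))
for p in [(350,165),(118,357)]: print("door side",c2(*p,.213))
print("jar",c1(567,425,.06), "bottles",c1(494,118,.112),c1(611,127,.112))
E
```

```text
locker [0.7748 0.265  0.216 ]
locker [0.7942 0.0612 0.216 ]
locker [0.5938 0.0405 0.216 ]
locker [0.5767 0.2448 0.216 ]
coup [ 0.7407 -0.1538  0.128 ]
coup [ 0.7446 -0.2183  0.128 ]
coup [ 0.693  -0.2205  0.128 ]
coup [ 0.6892 -0.1554  0.128 ]
latch [ 0.6499 -0.1782  0.136 ]
latch [ 0.6518 -0.2108  0.136 ]
latch [ 0.6363 -0.2111  0.136 ]
latch [ 0.6344 -0.1786  0.136 ]
latch side [ 0.6541 -0.1793  0.136 ]
latch side [ 0.6549 -0.207   0.136 ]
latch side [ 0.6429 -0.2119  0.136 ]
latch side [ 0.6426 -0.1831  0.136 ]
door [0.5914 0.0406 0.213 ]
door [0.4656 0.1883 0.213 ]
door [0.4612 0.183  0.213 ]
door side [0.5922 0.042  0.213 ]
door side [0.4686 0.1898 0.213 ]
jar [ 0.5724 -0.0968  0.06  ] bottles [ 0.7843 -0.0316  0.112 ] [ 0.7824 -0.1161  0.112 ]
```

```bash
cat >> h.py <<'E'
from scipy.spatial.transform import Rotation as R
from plant import robot
yaw=.095
def cart(x,y,z,o=(.696,.032)): return np.array([o[0]+x*np.cos(yaw)-y*np.sin(yaw),o[1]+x*np.sin(yaw)+y*np.cos(yaw),z])
H=cart(-.100,.020,.165)
def door(th,r,off):
    f=yaw+th; return H+r*np.array([-np.sin(f),np.cos(f),0])-(.012+off)*np.array([np.cos(f),np.sin(f),0])
def go(p,zdir=None,ydir=(0,0,-1)):
    """shift mm and rotvec, tool axes, to position p (and tool z along zdir)"""
    s=robot.read_state(); M=R.from_quat(s["ee_rot"]).as_matrix()
    print("t",s["time_s"],"pos",s["ee_pos"],"F",s["force"],"open",s["opening"],"q",s["qpos"]); print("axes rows x,y,z\n",M.T)
    print("shift mm",M.T@(np.asarray(p)-s["ee_pos"])*1000)
    if zdir is not None:
        y=np.array(ydir,float); y/=np.linalg.norm(y); z=np.array(zdir,float); z-=y*(z@y); z/=np.linalg.norm(z)
        print("turn",R.from_matrix(M.T@np.array([np.cross(y,z),y,z]).T).as_rotvec())
E
python3 - <<'E'
from h import *
print("H",H)
for th in (.61,.3,.1,0,-.02): print(th,door(th,.15,.0145))
go(door(.61,.15,.06),[np.cos(yaw),np.sin(yaw),0])
E
```

```text
H [0.5946 0.0424 0.165 ]
0.61 [0.4772 0.1395 0.165 ]
0.3 [0.5124 0.1707 0.165 ]
0.1 [0.5395 0.1844 0.165 ]
0 [0.5539 0.1892 0.165 ]
-0.02 [0.5569 0.19   0.165 ]
t 0.1 pos [ 0.1364 -0.5322  0.2075] F [0.4934 0.6419 0.1004] open 0.08481344570343792 q [-1.4542  0.3269 -0.1935  1.052   0.      1.4366]
axes rows x,y,z
 [[-0.9687 -0.2481 -0.0002]
 [-0.0002  0.0015 -1.    ]
 [ 0.2481 -0.9687 -0.0015]]
shift mm [-455.8468   43.4108 -546.1677]
turn [ 0.0011 -1.4151 -0.0013]
```

```bash
python3 -m pendant '[{"ay":-0.18,"fingers":1},{"ay":-0.18,"fingers":1},{"ay":-0.18,"fingers":1},{"ay":-0.18,"fingers":1},{"ay":-0.18,"fingers":1},{"ay":-0.18,"fingers":1},{"ay":-0.18,"fingers":1},{"ay":-0.16,"fingers":1}]'
python3 -c "
from h import *
go(door(.61,.15,.06),[np.cos(yaw),np.sin(yaw),0])"
```

```text
t 0.1 pos [ 0.1364 -0.5322  0.2075] F [0.4934 0.6419 0.1004] open 0.08481344570343792 q [-1.4542  0.3269 -0.1935  1.052   0.      1.4366]
axes rows x,y,z
 [[-0.9687 -0.2481 -0.0002]
 [-0.0002  0.0015 -1.    ]
 [ 0.2481 -0.9687 -0.0015]]
shift mm [-455.8468   43.4108 -546.1677]
turn [ 0.0011 -1.4151 -0.0013]invalid input at $[0]: expected keys x, y, z, ax, ay, az, fingers
```

```bash
python3 -m pendant '[{"x":0,"y":0,"z":0,"ax":0,"ay":-0.18,"az":0,"fingers":1},{"x":0,"y":0,"z":0,"ax":0,"ay":-0.18,"az":0,"fingers":1},{"x":0,"y":0,"z":0,"ax":0,"ay":-0.18,"az":0,"fingers":1},{"x":0,"y":0,"z":0,"ax":0,"ay":-0.18,"az":0,"fingers":1},{"x":0,"y":0,"z":0,"ax":0,"ay":-0.18,"az":0,"fingers":1},{"x":0,"y":0,"z":0,"ax":0,"ay":-0.18,"az":0,"fingers":1},{"x":0,"y":0,"z":0,"ax":0,"ay":-0.18,"az":0,"fingers":1},{"x":0,"y":0,"z":0,"ax":0,"ay":-0.18,"az":0,"fingers":1}]'
python3 -c "
from h import *
go(door(.61,.15,.06),[np.cos(yaw),np.sin(yaw),0])"
```

```text
time_s: 1.1
ee_pos: [0.1361, -0.529, 0.2035]
ee_rot: [-0.538, 0.459, -0.454, 0.543]
force: [1.0, -0.6, 0.6]
opening: -0.0001
t 1.1 pos [ 0.1361 -0.529   0.2035] F [ 0.9985 -0.5581  0.6278] open -9.612863622127659e-05 q [-1.4542  0.3307 -0.1985  1.0519  0.     -0.0512]
axes rows x,y,z
 [[ 0.167  -0.9859 -0.0103]
 [-0.0012  0.0102 -0.9999]
 [ 0.986   0.167   0.0005]]
shift mm [-578.4041   44.695   408.8445]
turn [-0.0002  0.0728 -0.0103]
```

```bash
python3 -m pendant '[{"x":-48,"y":0,"z":34,"ax":0,"ay":0.007,"az":0,"fingers":1},{"x":-48,"y":0,"z":34,"ax":0,"ay":0.007,"az":0,"fingers":1},{"x":-48,"y":0,"z":34,"ax":0,"ay":0.007,"az":0,"fingers":1},{"x":-48,"y":0,"z":34,"ax":0,"ay":0.007,"az":0,"fingers":1},{"x":-48,"y":0,"z":34,"ax":0,"ay":0.007,"az":0,"fingers":1},{"x":-48,"y":0,"z":34,"ax":0,"ay":0.007,"az":0,"fingers":1},{"x":-48,"y":0,"z":34,"ax":0,"ay":0.007,"az":0,"fingers":1},{"x":-48,"y":0,"z":34,"ax":0,"ay":0.007,"az":0,"fingers":1},{"x":-48,"y":0,"z":34,"ax":0,"ay":0.007,"az":0,"fingers":1},{"x":-48,"y":0,"z":34,"ax":0,"ay":0.007,"az":0,"fingers":1}]'
python3 -c "
from h import *
go(door(.61,.15,.06),[np.cos(yaw),np.sin(yaw),0])"
```

```text
time_s: 2.35
ee_pos: [0.4143, 0.005, 0.2071]
ee_rot: [-0.518, 0.48, -0.476, 0.524]
force: [0.3, -0.2, 0.5]
opening: 0.0001
t 2.35 pos [0.4143 0.005  0.2071] F [ 0.2796 -0.2442  0.4585] open 0.0001393612135385977 q [-0.1753  0.0731 -0.5173  0.9804  0.011   1.3088]
axes rows x,y,z
 [[ 0.0866 -0.9962 -0.0106]
 [ 0.0019  0.0108 -0.9999]
 [ 0.9962  0.0866  0.0028]]
shift mm [-101.7046   43.2525   37.0611]
turn [-0.0028 -0.0083 -0.0106]
```

```bash
python3 -m pendant '[{"x":-50,"y":0,"z":18,"ax":0,"ay":0,"az":-0.01,"fingers":1},{"x":-50,"y":20,"z":18,"ax":0,"ay":0,"az":0,"fingers":1},{"x":-6,"y":25,"z":3,"ax":0,"ay":0,"az":0,"fingers":1},{"x":0,"y":0,"z":0,"ax":0,"ay":0,"az":0,"fingers":1}]'
python3 - <<'E'
from h import *
from plant import optics
import cv2
go(door(.61,.15,.0145),[np.cos(yaw),np.sin(yaw),0])
a=optics.camera("top")["frame"][:,:,::-1][60:300,90:360]; b=optics.camera("side")["frame"][:,:,::-1][100:340,90:360]
cv2.imwrite("pics/m1.png",cv2.resize(np.hstack([a,b]),None,fx=1.48,fy=1.48,interpolation=cv2.INTER_CUBIC))
E
```

```text
time_s: 2.85
ee_pos: [0.4458, 0.122, 0.1612]
ee_rot: [-0.522, 0.475, -0.477, 0.524]
force: [-0.4, -0.2, 0.7]
opening: 0.0005
t 2.85 pos [0.4458 0.122  0.1612] F [-0.3739 -0.1539  0.6973] open 0.0004623772220296076 q [ 0.107   0.2028 -0.4892  0.875   0.0002  1.5828]
axes rows x,y,z
 [[ 0.0949 -0.9955 -0.0002]
 [ 0.0036  0.0006 -1.    ]
 [ 0.9955  0.0949  0.0037]]
shift mm [-14.4525  -3.6557  32.9378]
turn [-0.0037  0.     -0.0002]
```

View pics/m1.png

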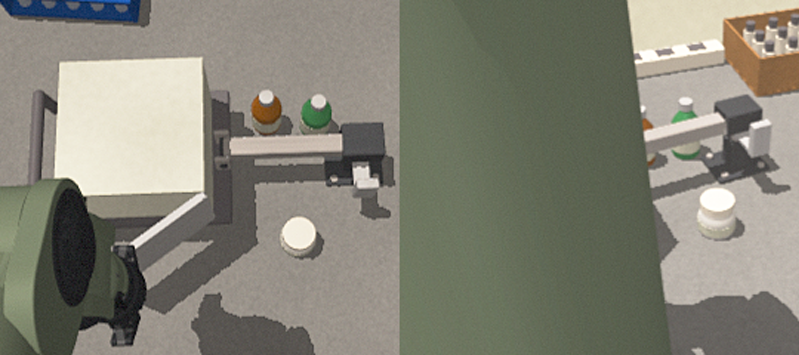

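The top panel shows the gripper at (125,290), clear of the unchanged door (edge about (135,245) to hinge (205,200)). Next I push along the door's arc.

```bash
python3 -m pendant '[{"x":-7,"y":0,"z":16,"ax":0,"ay":0,"az":0,"fingers":1},{"x":-7,"y":0,"z":16,"ax":0,"ay":0,"az":0,"fingers":1},{"x":-14,"y":0,"z":19,"ax":0,"ay":0,"az":0,"fingers":1},{"x":-14,"y":0,"z":19,"ax":0,"ay":0,"az":0,"fingers":1},{"x":-6,"y":0,"z":14,"ax":0,"ay":0,"az":0,"fingers":1},{"x":-6,"y":0,"z":14,"ax":0,"ay":0,"az":0,"fingers":1}]'
python3 -c "
from h import *
go(door(0,.15,.0145),[np.cos(yaw),np.sin(yaw),0])"
```

```text
time_s: 3.7
ee_pos: [0.5439, 0.1772, 0.1714]
ee_rot: [-0.517, 0.476, -0.483, 0.522]
force: [0.6, -0.2, -0.3]
opening: -0.0004
t 3.7 pos [0.5439 0.1772 0.1714] F [ 0.5804 -0.2135 -0.2951] open -0.0004015627505542786 q [ 0.1875  0.3838 -0.2058  0.9695 -0.0028  1.6787]
axes rows x,y,z
 [[ 0.0795 -0.9968  0.0015]
 [ 0.0121 -0.0006 -0.9999]
 [ 0.9968  0.0795  0.012 ]]
shift mm [-11.2105   6.5018  10.8592]
turn [-0.012  -0.0154  0.0016]
```

```bash
python3 -m pendant '[{"x":-4,"y":5,"z":6,"ax":0,"ay":0,"az":0,"fingers":1},{"x":-3,"y":3,"z":6,"ax":0,"ay":0,"az":0,"fingers":1}]'; python3 -m pendant '[{"x":0,"y":0,"z":5,"ax":0,"ay":0,"az":0,"fingers":1},{"x":0,"y":0,"z":5,"ax":0,"ay":0,"az":0,"fingers":1}]'
python3 -c "
from h import *
go(door(0,.15,.0145),[np.cos(yaw),np.sin(yaw),0])"
```

```text
time_s: 3.95
ee_pos: [0.5445, 0.1789, 0.165]
ee_rot: [0.523, -0.481, 0.481, -0.514]
force: [-23.4, -6.8, 18.2]
opening: -0.0001
time_s: 4.2
ee_pos: [0.5432, 0.1788, 0.1652]
ee_rot: [0.527, -0.487, 0.475, -0.51]
force: [-13.1, 3.0, 4.8]
opening: 0.0004
t 4.2 pos [0.5432 0.1788 0.1652] F [-13.063    3.0135   4.8252] open 0.00038200243990697103 q [ 0.189   0.4212 -0.1652  1.0142 -0.0002  1.685 ]
axes rows x,y,z
 [[ 0.0747 -0.9972  0.0036]
 [-0.0292 -0.0058 -0.9996]
 [ 0.9968  0.0746 -0.0296]]
shift mm [-9.652  -0.1943 11.4542]
turn [ 0.0296 -0.0203  0.0033]
```

Run:
```python
from plant import optics
import cv2, numpy as np
a=optics.camera("top")["frame"][:,:,::-1][90:270,100:300]; b=optics.camera("side")["frame"][:,:,::-1][130:310,100:300]
cv2.imwrite("pics/m2.png",cv2.resize(np.hstack([a,b]),None,fx=2,fy=2,interpolation=cv2.INTER_CUBIC))
```

```text
(no output)
```

View pics/m2.png

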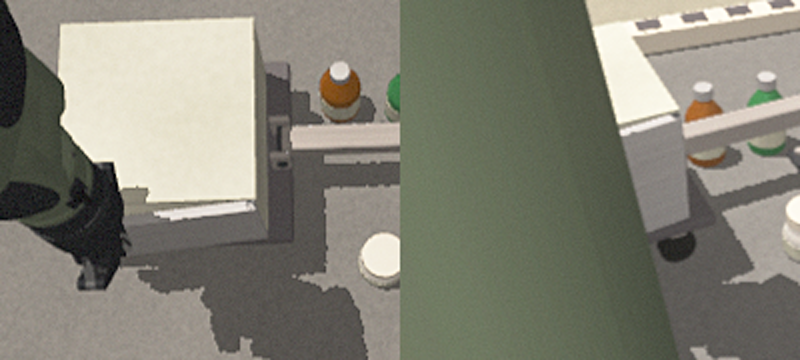

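The door is nearly shut (its strip (160,215)-(255,207) still diverges slightly from the locker edge). The 18 N upward reaction suggests the gripper knuckles bear on the door or locker top, so I'll back off, raise and push again.

```bash
python3 -m pendant '[{"x":0,"y":0,"z":-15,"ax":0.03,"ay":-0.02,"az":0,"fingers":1},{"x":-5,"y":-22,"z":0,"ax":0,"ay":0,"az":0,"fingers":1},{"x":-5,"y":0,"z":0,"ax":0,"ay":0,"az":0,"fingers":1}]';  python3 -m pendant '[{"x":0,"y":0,"z":8,"ax":0,"ay":0,"az":0,"fingers":1},{"x":0,"y":0,"z":7,"ax":0,"ay":0,"az":0,"fingers":1}]'
python3 -c "
from h import *
go(door(0,.15,.0145),[np.cos(yaw),np.sin(yaw),0])"
```

```text
time_s: 4.68
ee_pos: [0.5267, 0.1844, 0.1904]
ee_rot: [0.522, -0.476, 0.478, -0.522]
force: [0.4, 0.0, 0.3]
opening: -0.0003
time_s: 4.92
ee_pos: [0.5426, 0.185, 0.1904]
ee_rot: [0.522, -0.476, 0.479, -0.521]
force: [0.4, 0.8, -0.4]
opening: 0.0003
t 4.925 pos [0.5426 0.185  0.1904] F [ 0.4437  0.7682 -0.4104] open 0.0002824790837808869 q [ 0.2018  0.3798 -0.1607  1.0285 -0.0036  1.6841]
axes rows x,y,z
 [[ 0.0884 -0.9961  0.0033]
 [ 0.0025 -0.0031 -1.    ]
 [ 0.9961  0.0884  0.0022]]
shift mm [-3.3476 25.4529 11.6001]
turn [-0.0022 -0.0065  0.0033]
```

Before, this spot gave 13 N; now it is free, so it was the knuckle. I'll continue pushing.

```bash
for i in 1; do python3 -m pendant '[{"x":0,"y":0,"z":5,"ax":0,"ay":0,"az":0,"fingers":1},{"x":0,"y":0,"z":4,"ax":0,"ay":0,"az":0,"fingers":1}]'; python3 -m pendant '[{"x":0,"y":0,"z":4,"ax":0,"ay":0,"az":0,"fingers":1}]'; python3 -m pendant '[{"x":0,"y":0,"z":4,"ax":0,"ay":0,"az":0,"fingers":1}]'; done
```

```text
time_s: 5.18
ee_pos: [0.552, 0.1854, 0.1896]
ee_rot: [0.522, -0.477, 0.478, -0.521]
force: [-7.8, -0.5, 9.4]
opening: -0.0
time_s: 5.3
ee_pos: [0.555, 0.1857, 0.1898]
ee_rot: [0.523, -0.477, 0.478, -0.52]
force: [-6.4, 0.2, 8.9]
opening: 0.0
time_s: 5.42
ee_pos: [0.5585, 0.1861, 0.19]
ee_rot: [0.523, -0.478, 0.477, -0.52]
force: [-2.1, -0.5, 3.0]
opening: 0.0
```

```bash
python3 -m pendant '[{"x":0,"y":0,"z":4,"ax":0,"ay":0,"az":0,"fingers":1}]'; python3 -m pendant '[{"x":0,"y":0,"z":4,"ax":0,"ay":0,"az":0,"fingers":1}]'
```

```text
time_s: 5.55
ee_pos: [0.5626, 0.1865, 0.19]
ee_rot: [0.523, -0.478, 0.477, -0.52]
force: [-1.6, -0.0, 3.4]
opening: 0.0001
time_s: 5.68
ee_pos: [0.5667, 0.1868, 0.1899]
ee_rot: [0.524, -0.478, 0.477, -0.52]
force: [-2.8, 1.1, 3.9]
opening: 0.0001
```

```bash
python3 -m pendant '[{"x":0,"y":0,"z":4,"ax":0,"ay":0,"az":0,"fingers":1}]'
python3 - <<'E'
from plant import optics
import cv2, numpy as np
a=optics.camera("top")["frame"][:,:,::-1][100:240,110:260]
cv2.imwrite("pics/m3.png",cv2.resize(a,None,fx=4,fy=4,interpolation=cv2.INTER_CUBIC))
E
```

```text
time_s: 5.8
ee_pos: [0.5708, 0.1873, 0.1899]
ee_rot: [0.524, -0.478, 0.477, -0.519]
force: [-2.1, 0.5, 4.1]
opening: -0.0001
```

View pics/m3.png

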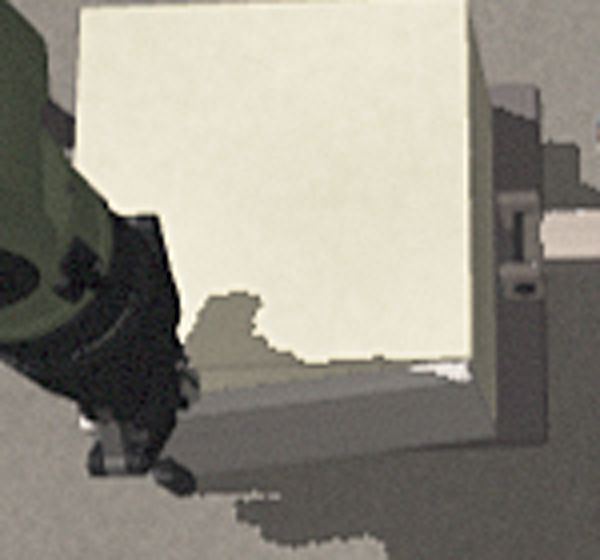

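Run:
```python
from h import *
m3=lambda u,v,z:hit("top",110+u/4,100+v/4,z)
print("pull",m3(175,475,.111)); print("blob",m3(120,460,.19),m3(105,450,.22))
for u,v in [(200,388),(200,416),(465,365),(470,378)]: print("strip",m3(u,v,.213))
for u,v in [(470,358),(80,380),(300,364)]: print("roof",m3(u,v,.216))
for z in (.19,.24,.30): print("tcp px in m3",z,(proj("top",[.5708,.1873,z])-[110,100])*4)
print(robot.read_state())
```

```text
pull [0.5444 0.2158 0.111 ]
blob [0.5368 0.2207 0.19  ] [0.5359 0.2185 0.22  ]
strip [0.5719 0.1774 0.213 ]
strip [0.5574 0.1756 0.213 ]
strip [0.5918 0.0446 0.213 ]
strip [0.5851 0.0415 0.213 ]
roof [0.5948 0.042  0.216 ]
roof [0.5718 0.2374 0.216 ]
roof [0.5866 0.1276 0.216 ]
tcp px in m3 0.19 [192.8515 399.6304]
tcp px in m3 0.24 [164.9238 375.8029]
tcp px in m3 0.3 [126.5557 343.0676]
{'time_s': 5.85, 'qpos': array([ 0.1954,  0.4372, -0.0739,  1.0648, -0.0024,  1.678 ]), 'qd': array([ 0.0004, -0.0077, -0.0165, -0.0062, -0.0006,  0.0027]), 'joint_efforts': array([ -0.1696, -48.4951,  25.3777,  -0.7773,  -0.1083,  -0.0028]), 'ee_pos': array([0.5713, 0.1873, 0.1899]), 'ee_rot': array([ 0.5235, -0.4779,  0.4771, -0.5196]), 'force': array([-2.4991, -0.7887,  3.6254]), 'torque': array([-0.03  ,  0.4421, -0.0299]), 'opening': -5.558685028215717e-05}
```

The door is still about 0.06 rad ajar: its strip (200,402)-(465,372) diverges from the roof edge. The fingertips seem to be riding over its top edge. I'll back off, tilt the tool forward and push with the fingertips on the flat upper half.

```bash
python3 -m pendant '[{"x":0,"y":0,"z":-50,"ax":0,"ay":0,"az":0,"fingers":1},{"x":0,"y":0,"z":-30,"ax":0.1,"ay":0,"az":0,"fingers":1},{"x":0,"y":0,"z":0,"ax":0.18,"ay":0,"az":0,"fingers":1},{"x":0,"y":0,"z":0,"ax":0.18,"ay":0,"az":0,"fingers":1},{"x":0,"y":0,"z":0,"ax":0.18,"ay":0,"az":0,"fingers":1},{"x":0,"y":0,"z":0,"ax":0.18,"ay":0,"az":0,"fingers":1},{"x":0,"y":0,"z":0,"ax":0.18,"ay":0,"az":0,"fingers":1},{"x":0,"y":0,"z":0,"ax":0,"ay":0,"az":0,"fingers":1}]'
python3 - <<'E'
from plant import optics
import cv2
from h import *
go(door(0.06,.15,.02))
a=optics.camera("top")["frame"][:,:,::-1][100:260,100:300]; b=optics.camera("side")["frame"][:,:,::-1][130:290,100:300]
cv2.imwrite("pics/m4.png",cv2.resize(np.hstack([a,b]),None,fx=2,fy=2,interpolation=cv2.INTER_CUBIC))
E
```

```text
time_s: 6.85
ee_pos: [0.4995, 0.1816, 0.1831]
ee_rot: [-0.253, 0.228, -0.636, 0.693]
force: [-0.3, -0.3, 0.5]
opening: 0.0
t 6.85 pos [0.4995 0.1816 0.1831] F [-0.3438 -0.2711  0.5072] open 4.075071288050861e-05 q [ 0.3218 -0.0159 -1.2263 -0.502  -0.1827  1.7179]
axes rows x,y,z
 [[ 0.0877 -0.9961  0.0056]
 [ 0.7659  0.0638 -0.6398]
 [ 0.6369  0.0604  0.7686]]
shift mm [-0.6818 42.6985 11.9567]
```

View pics/m4.png

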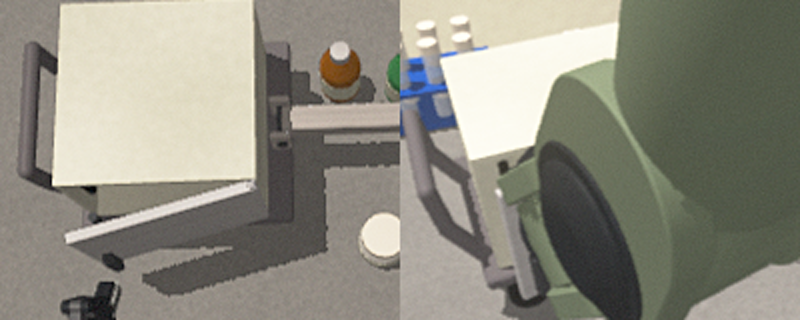

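Run:
```python
from h import *
for z in (.183,.21): print((proj("top",[.4995,.1816,z])-[100,100])*2)
m=lambda u,v,z:hit("top",100+u/2,100+v/2,z)
for u,v in [(118,285),(100,300)]: print(m(u,v,.183),m(u,v,.21))
for u,v in [(68,236),(72,244),(254,180),(258,187)]: print("door",m(u,v,.213))
print("pull",m(113,262,.111))
```

```text
[115.2934 269.0476]
[107.8361 264.9617]
[0.4833 0.1767 0.183 ] [0.4802 0.169  0.21  ]
[0.467  0.1931 0.183 ] [0.4644 0.1849 0.21  ]
door [0.5258 0.224  0.213 ]
door [0.518  0.2189 0.213 ]
door [0.5945 0.0433 0.213 ]
door [0.5874 0.0386 0.213 ]
pull [0.517  0.2061 0.111 ]
```

Run:
```python
from plant import optics
import cv2
from h import *
a=optics.camera("top")["frame"][:,:,::-1][180:310,100:230].copy()
a=cv2.resize(a,None,fx=4.5,fy=4.5,interpolation=cv2.INTER_CUBIC)
s=robot.read_state(); M=R.from_quat(s["ee_rot"]).as_matrix()
for d in (0,-.02,-.04,-.06): 
    u=(proj("top",s["ee_pos"]+M[:,1]*d)-[100,180]+.5)*4.5; cv2.circle(a,tuple(int(i) for i in u),3,(0,0,255),-1)
cv2.imwrite("pics/m5.png",a)
```

```text
(no output)
```

View pics/m5.png

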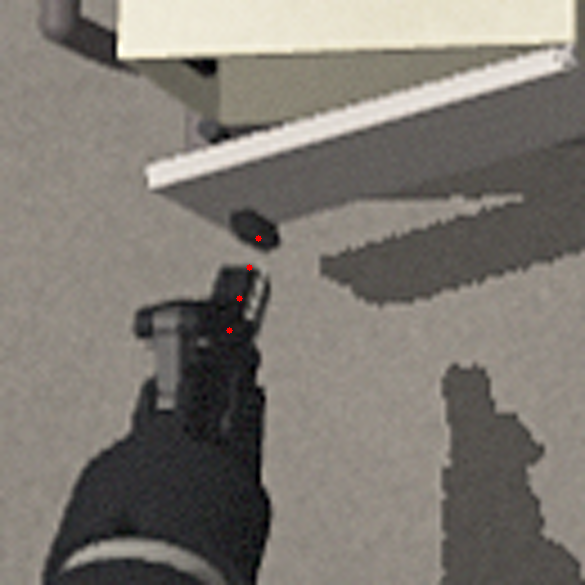

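The picture shows the fingertip ending at about (245,268), some 20 mm short of the projected TCP (258,238), which explains the riding-over. The door was dragged open to about 0.27 rad. I'll push again with the tip lower.

```bash
python3 -m pendant '[{"x":0,"y":18,"z":-3,"ax":0,"ay":0,"az":0,"fingers":1},{"x":0,"y":17,"z":-2,"ax":0,"ay":0,"az":0,"fingers":1},{"x":0,"y":0,"z":0,"ax":0,"ay":0,"az":0,"fingers":1}]'
python3 -m pendant '[{"x":0,"y":9,"z":8,"ax":0,"ay":0,"az":0,"fingers":1},{"x":0,"y":9,"z":8,"ax":0,"ay":0,"az":0,"fingers":1}]'
python3 -c "
from h import *
go(door(0,.15,.0))"
```

```text
time_s: 7.38
ee_pos: [0.5339, 0.1855, 0.1647]
ee_rot: [-0.249, 0.226, -0.637, 0.694]
force: [-0.8, 0.4, -0.3]
opening: -0.0001
time_s: 7.62
ee_pos: [0.5594, 0.188, 0.167]
ee_rot: [-0.249, 0.226, -0.637, 0.694]
force: [-0.8, 0.1, 0.2]
opening: -0.0001
t 7.625 pos [0.5594 0.188  0.167 ] F [-0.8177  0.099   0.2265] open -7.327628971117128e-05 q [ 0.2851  0.1405 -1.1443 -0.589  -0.1552  1.6957]
axes rows x,y,z
 [[ 0.086  -0.9963  0.0027]
 [ 0.7712  0.0649 -0.6333]
 [ 0.6308  0.0565  0.7739]]
shift mm [-1.8383  8.3529  4.2196]
```

```bash
python3 -m pendant '[{"x":0,"y":8,"z":2,"ax":0,"ay":0,"az":0,"fingers":1}]'; python3 -m pendant '[{"x":0,"y":6,"z":5,"ax":0,"ay":0,"az":0,"fingers":1}]'; python3 -m pendant '[{"x":0,"y":4,"z":3,"ax":0,"ay":0,"az":0,"fingers":1}]'; python3 -m pendant '[{"x":0,"y":4,"z":3,"ax":0,"ay":0,"az":0,"fingers":1}]' | grep -v -e rot -e open
```

```text
time_s: 7.75
ee_pos: [0.5686, 0.1889, 0.1648]
ee_rot: [-0.248, 0.226, -0.637, 0.694]
force: [0.7, -0.6, 0.3]
opening: -0.0001
time_s: 7.88
ee_pos: [0.5749, 0.1898, 0.1634]
ee_rot: [-0.249, 0.227, -0.636, 0.694]
force: [-10.5, 1.8, 1.7]
opening: -0.0001
time_s: 8.0
ee_pos: [0.5796, 0.1905, 0.1626]
ee_rot: [-0.249, 0.227, -0.636, 0.694]
force: [-2.1, 0.1, 0.7]
opening: 0.0
time_s: 8.12
ee_pos: [0.5847, 0.1909, 0.1621]
force: [-14.7, -1.2, 7.3]
```

```bash
python3 -m pendant '[{"x":0,"y":3,"z":2,"ax":0,"ay":0,"az":0,"fingers":1},{"x":0,"y":2,"z":1,"ax":0,"ay":0,"az":0,"fingers":1}]';python3 -m pendant '[{"x":0,"y":-15,"z":-4,"ax":0,"ay":0,"az":0,"fingers":1},{"x":0,"y":-40,"z":0,"ax":0,"ay":0,"az":0,"fingers":1},{"x":50,"y":-35,"z":0,"ax":0,"ay":0,"az":0,"fingers":-0.1},{"x":55,"y":0,"z":0,"ax":0,"ay":0,"az":0,"fingers":-0.1},{"x":55,"y":0,"z":0,"ax":-0.15,"ay":0,"az":0,"fingers":-0.1},{"x":55,"y":0,"z":0,"ax":-0.18,"ay":0,"az":0,"fingers":-0.1},{"x":55,"y":0,"z":0,"ax":-0.18,"ay":0,"az":0,"fingers":-0.1},{"x":30,"y":0,"z":0,"ax":-0.18,"ay":0,"az":0,"fingers":-0.1},{"x":30,"y":0,"z":0,"ax":-0.18,"ay":0,"az":0,"fingers":-0.1}]'
python3 - <<'E'
from plant import optics
import cv2
from h import *
go([.644,-.195,.2],[np.cos(yaw),np.sin(yaw),0])
a=optics.camera("top")["frame"][:,:,::-1]
cv2.imwrite("pics/m6.png",cv2.resize(a[90:260,120:360],None,fx=3.3,fy=3.3,interpolation=cv2.INTER_CUBIC))
E
```

```text
time_s: 8.38
ee_pos: [0.5846, 0.1908, 0.1578]
ee_rot: [-0.253, 0.229, -0.634, 0.693]
force: [-16.4, -1.5, 10.4]
opening: 0.0001
time_s: 9.5
ee_pos: [0.5424, -0.1251, 0.2162]
ee_rot: [-0.509, 0.456, -0.496, 0.535]
force: [1.9, -0.2, 0.2]
opening: 0.0469
t 9.5 pos [ 0.5424 -0.1251  0.2162] F [ 1.9076 -0.1969  0.1647] open 0.046904540572241436 q [-0.3675  0.2783 -0.2413  0.9846  0.0137  1.1108]
axes rows x,y,z
 [[ 0.0923 -0.9956  0.0173]
 [ 0.067  -0.0111 -0.9977]
 [ 0.9935  0.0933  0.0657]]
shift mm [78.6753 23.7574 93.4031]
turn [-0.0657 -0.002   0.0174]
```

View pics/m6.png

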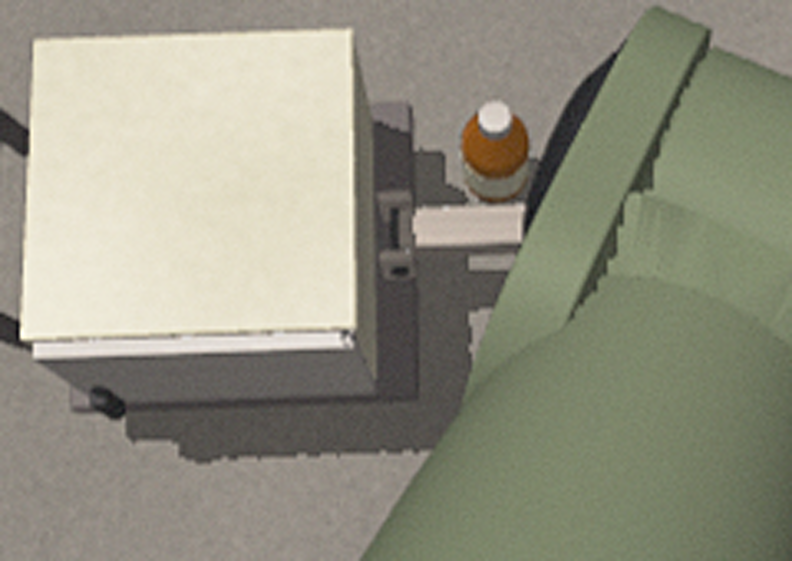

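The door is shut: its strip (35,350)-(350,338) runs parallel to the roof edge. The arm hides the latch from the top camera. Next I move over the latch.

```bash
python3 -m pendant '[{"x":0,"y":0,"z":0,"ax":-0.066,"ay":0,"az":0.017,"fingers":-0.1},{"x":40,"y":0,"z":47,"ax":0,"ay":0,"az":0,"fingers":-0.1},{"x":38,"y":0,"z":45,"ax":0,"ay":0,"az":0,"fingers":-0.1},{"x":0,"y":0,"z":0,"ax":0,"ay":0,"az":0,"fingers":-0.1}]'
python3 - <<'E'
from plant import optics
import cv2
from h import *
go([.644,-.195,.16],[np.cos(yaw),np.sin(yaw),0])
a=optics.camera("top")["frame"][:,:,::-1][80:280,250:450]; b=optics.camera("side")["frame"][:,:,::-1][90:290,240:440]
for im,c,o in((a,"top",(250,80)),(b,"side",(240,90))): print(proj(c,robot.read_state()["ee_pos"])-o, proj(c,[.644,-.195,.136])-o)
cv2.imwrite("pics/m7.png",cv2.resize(np.hstack([a,b]),None,fx=2,fy=2,interpolation=cv2.INTER_CUBIC))
E
```

```text
time_s: 10.05
ee_pos: [0.6506, -0.2022, 0.2057]
ee_rot: [0.525, -0.482, 0.472, -0.519]
force: [-0.5, 0.2, 0.2]
opening: 0.047
t 10.05 pos [ 0.6506 -0.2022  0.2057] F [-0.517   0.1553  0.2415] open 0.04700924222732426 q [-0.4072  0.5942  0.2256  1.2176 -0.0048  1.0735]
axes rows x,y,z
 [[ 0.09   -0.9959 -0.0031]
 [-0.016   0.0017 -0.9999]
 [ 0.9958  0.09   -0.0158]]
shift mm [-7.6219 45.8465 -5.2083]
turn [ 0.0158 -0.0049 -0.0031]
[96.5245 92.3759] [ 88.6572 103.5663]
[98.011  66.2166] [94.4268 93.8984]
```

View pics/m7.png

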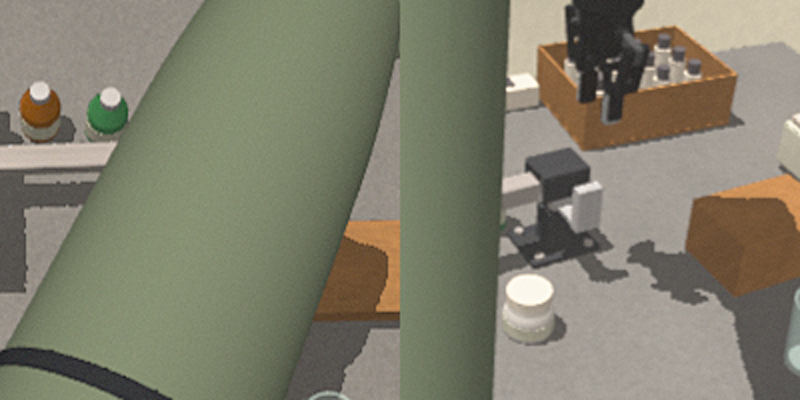

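The side panel shows the open fingertips at (587,100) and (612,122), about 26 mm short of the projected TCP (596,132). The latch block is at (588,205), clear below. I'll allow for the short fingers when descending.

```bash
python3 -m pendant '[{"x":-8,"y":0,"z":-5,"ax":0.015,"ay":-0.005,"az":0,"fingers":-0.1},{"x":0,"y":44,"z":0,"ax":0,"ay":0,"az":0,"fingers":-0.1},{"x":0,"y":40,"z":0,"ax":0,"ay":0,"az":0,"fingers":-0.1},{"x":0,"y":0,"z":0,"ax":0,"ay":0,"az":0,"fingers":-0.1}]'
python3 - <<'E'
from h import *
go([.644,-.195,.082],[np.cos(yaw),np.sin(yaw),0])
E
```

```text
time_s: 10.65
ee_pos: [0.6396, -0.1888, 0.127]
ee_rot: [-0.523, 0.474, -0.475, 0.526]
force: [0.3, -0.3, 0.0]
opening: 0.0468
t 10.65 pos [ 0.6396 -0.1888  0.127 ] F [ 0.2562 -0.3482  0.021 ] open 0.04680857232800446 q [-0.3992  0.5965  0.0257  0.9973  0.0034  1.0727]
axes rows x,y,z
 [[ 0.0987 -0.9951 -0.0017]
 [ 0.0039  0.0021 -1.    ]
 [ 0.9951  0.0987  0.0041]]
shift mm [ 6.7203 44.9707  3.5485]
turn [-0.0041  0.0039 -0.0017]
```

```bash
python3 -m pendant '[{"x":6,"y":5,"z":3,"ax":0,"ay":0,"az":0,"fingers":-0.1},{"x":0,"y":0,"z":0,"ax":0,"ay":0,"az":0,"fingers":-0.1},{"x":0,"y":8,"z":0,"ax":0,"ay":0,"az":0,"fingers":-0.1}]';  python3 -m pendant '[{"x":0,"y":12,"z":0,"ax":0,"ay":0,"az":0,"fingers":-0.1}]'; python3 -m pendant '[{"x":0,"y":8,"z":0,"ax":0,"ay":0,"az":0,"fingers":-0.1}]';python3 -m pendant '[{"x":0,"y":8,"z":0,"ax":0,"ay":0,"az":0,"fingers":-0.1}]'
```

```text
time_s: 11.02
ee_pos: [0.6462, -0.1955, 0.1202]
ee_rot: [-0.522, 0.471, -0.478, 0.527]
force: [-0.8, -1.1, 0.1]
opening: 0.047
time_s: 11.15
ee_pos: [0.647, -0.1959, 0.1086]
ee_rot: [-0.521, 0.47, -0.479, 0.527]
force: [-0.1, 0.2, -0.2]
opening: 0.0472
time_s: 11.28
ee_pos: [0.6469, -0.1958, 0.0996]
ee_rot: [-0.521, 0.471, -0.479, 0.527]
force: [-1.2, 0.3, -0.4]
opening: 0.0469
time_s: 11.4
ee_pos: [0.6468, -0.1957, 0.0907]
ee_rot: [-0.522, 0.471, -0.478, 0.527]
force: [-0.4, -0.0, 0.5]
opening: 0.047
```

```bash
python3 -m pendant '[{"x":0,"y":7,"z":0,"ax":0,"ay":0,"az":0,"fingers":-0.1}]';  python3 -m pendant '[{"x":0,"y":0,"z":0,"ax":0,"ay":0,"az":0,"fingers":1},{"x":0,"y":0,"z":0,"ax":0,"ay":0,"az":0,"fingers":1},{"x":0,"y":0,"z":0,"ax":0,"ay":0,"az":0,"fingers":1},{"x":0,"y":0,"z":0,"ax":0,"ay":0,"az":0,"fingers":1},{"x":0,"y":0,"z":0,"ax":0,"ay":0,"az":0,"fingers":1},{"x":0,"y":0,"z":0,"ax":0,"ay":0,"az":0,"fingers":1}]'
```

```text
time_s: 11.52
ee_pos: [0.6466, -0.1956, 0.0827]
ee_rot: [-0.522, 0.471, -0.478, 0.527]
force: [-1.1, -0.1, 0.6]
opening: 0.0468
time_s: 12.28
ee_pos: [0.6452, -0.1955, 0.082]
ee_rot: [-0.522, 0.472, -0.477, 0.526]
force: [1.2, -0.3, -0.7]
opening: 0.0153
```

Gripped at 15 mm opening, which matches the 16 mm block. Now I pull the latch.

```bash
python3 -m pendant '[{"x":0,"y":0,"z":-7,"ax":0,"ay":0,"az":0,"fingers":1},{"x":0,"y":0,"z":-6,"ax":0,"ay":0,"az":0,"fingers":1}]';  python3 -m pendant '[{"x":0,"y":0,"z":-4,"ax":0,"ay":0,"az":0,"fingers":1}]'; python3 -c "
from h import *
go([.644,-.195,.082],[np.cos(yaw),np.sin(yaw),0])"
```

```text
time_s: 12.52
ee_pos: [0.6357, -0.1964, 0.0821]
ee_rot: [-0.521, 0.47, -0.479, 0.528]
force: [7.2, 1.9, -4.6]
opening: 0.0154
time_s: 12.65
ee_pos: [0.6338, -0.1966, 0.0823]
ee_rot: [-0.52, 0.469, -0.48, 0.529]
force: [9.4, 1.1, -4.7]
opening: 0.0152
t 12.65 pos [ 0.6338 -0.1966  0.0823] F [ 9.3614  1.1142 -4.6926] open 0.015204787893349007 q [-0.416   0.6156 -0.0627  0.8732  0.0082  1.0543]
axes rows x,y,z
 [[ 0.1003 -0.9949  0.0024]
 [ 0.0209 -0.0003 -0.9998]
 [ 0.9947  0.1004  0.0208]]
shift mm [-0.5784  0.5508 10.318 ]
turn [-0.0208  0.0055  0.0024]
```

```bash
python3 -m pendant '[{"x":0,"y":0,"z":-5,"ax":0,"ay":0,"az":0,"fingers":1},{"x":0,"y":0,"z":-4,"ax":0,"ay":0,"az":0,"fingers":1}]';  python3 -m pendant '[{"x":0,"y":-7,"z":-4,"ax":0,"ay":0,"az":-0.03,"fingers":1},{"x":1,"y":-8,"z":-4,"ax":0,"ay":0,"az":-0.03,"fingers":1}]'; python3 -c "
from h import *
go([.644,-.195,.082],[np.cos(yaw),np.sin(yaw),0])"
```

```text
time_s: 12.9
ee_pos: [0.6297, -0.1969, 0.0828]
ee_rot: [-0.517, 0.466, -0.482, 0.532]
force: [11.2, 1.9, -4.9]
opening: 0.0145
time_s: 13.15
ee_pos: [0.6285, -0.1975, 0.0983]
ee_rot: [0.528, -0.446, 0.5, -0.522]
force: [20.7, 7.2, -8.0]
opening: 0.0149
t 13.15 pos [ 0.6285 -0.1975  0.0983] F [20.6947  7.2188 -7.9792] open 0.014939512538851578 q [-0.3997  0.5576 -0.1257  0.8179 -0.0335  1.0663]
axes rows x,y,z
 [[ 0.1019 -0.9928  0.063 ]
 [ 0.0511 -0.058  -0.997 ]
 [ 0.9935  0.1048  0.0448]]
shift mm [-1.9068 16.8888 14.9761]
turn [-0.0451  0.0087  0.0628]
```

```bash
python3 -m pendant '[{"x":1,"y":-11,"z":0,"ax":-0.01,"ay":0,"az":-0.05,"fingers":1},{"x":1,"y":-11,"z":0,"ax":-0.01,"ay":0,"az":-0.05,"fingers":1}]'; python3 -m pendant '[{"x":1,"y":-11,"z":-1,"ax":-0.01,"ay":0,"az":-0.05,"fingers":1},{"x":1,"y":-11,"z":-1,"ax":0,"ay":0,"az":-0.05,"fingers":1},{"x":1,"y":-11,"z":-1,"ax":0,"ay":0,"az":-0.05,"fingers":1}]'; python3 -c "
from h import *
go([.644,-.195,.082],[np.cos(yaw),np.sin(yaw),0])"
```

```text
time_s: 13.4
ee_pos: [0.6313, -0.1963, 0.1203]
ee_rot: [0.554, -0.421, 0.522, -0.493]
force: [10.7, 2.5, -7.4]
opening: 0.0152
time_s: 13.78
ee_pos: [0.6323, -0.1907, 0.1532]
ee_rot: [0.585, -0.377, 0.558, -0.452]
force: [9.6, 0.7, -6.3]
opening: 0.0153
t 13.775 pos [ 0.6323 -0.1907  0.1532] F [ 9.6294  0.7016 -6.3331] open 0.015268494681321469 q [-0.2656  0.4744 -0.1604  0.7885 -0.2843  1.1805]
axes rows x,y,z
 [[ 0.0934 -0.9453  0.3124]
 [ 0.0625 -0.3076 -0.9495]
 [ 0.9937  0.1082  0.0303]]
shift mm [-17.0606  69.6513   8.9572]
turn [-0.0322  0.0086  0.3177]
```

```bash
python3 -m pendant '[{"x":0,"y":-5,"z":-1,"ax":0,"ay":0,"az":-0.02,"fingers":1},{"x":0,"y":-1,"z":-1,"ax":0,"ay":0,"az":0,"fingers":1},{"x":0,"y":-1,"z":-1,"ax":0,"ay":0,"az":0,"fingers":1},{"x":0,"y":-1,"z":-1,"ax":0,"ay":0,"az":0,"fingers":1}]'
python3 - <<'E'
from plant import optics
import cv2
from h import *
go([.644,-.195,.082],[np.cos(yaw),np.sin(yaw),0])
a=optics.camera("top")["frame"][:,:,::-1][80:280,120:320]; b=optics.camera("side")["frame"][:,:,::-1][90:290,240:440]
cv2.imwrite("pics/m8.png",cv2.resize(np.hstack([a,b]),None,fx=2,fy=2,interpolation=cv2.INTER_CUBIC))
E
```

```text
time_s: 14.28
ee_pos: [0.6327, -0.1883, 0.1605]
ee_rot: [0.589, -0.366, 0.564, -0.448]
force: [9.5, -0.2, -7.7]
opening: 0.0152
t 14.275 pos [ 0.6327 -0.1883  0.1605] F [ 9.4838 -0.2491 -7.6823] open 0.015229814826298456 q [-0.2513  0.4601 -0.1721  0.7774 -0.3069  1.1865]
axes rows x,y,z
 [[ 0.0952 -0.9368  0.3366]
 [ 0.0731 -0.3306 -0.9409]
 [ 0.9928  0.1141  0.037 ]]
shift mm [-19.071   76.8955   7.5801]
turn [-0.04    0.0129  0.3431]
```

View pics/m8.png

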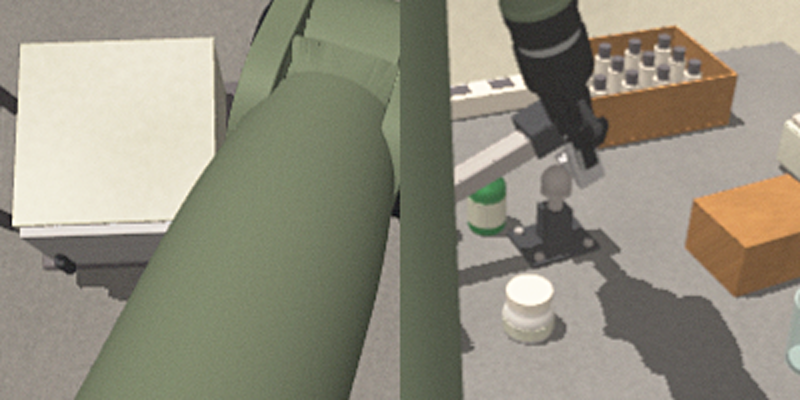

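The tongue is up, with the ball bare at (556,180). The coupler (540,130) is held by its latch, the door is shut (strip (20,232)-(180,226)), and the jar and green bottle stand in place. I'm handing in.

```bash
python3 -c "
from plant import robot
robot.finish_job(); s=robot.read_state(); print(s['time_s'],s['ee_pos'],s['force'],s['opening'])"
```

```text
the job is handed in; nothing more can be done
the job is handed in; nothing more can be done
```

I pushed the locker door shut, pulled the latch, and handed the job in at about 14.3 s of the 46 s. The tongue was held raised in the gripper. No verdict is reported.

- **Door:** The first pushes, with the tool pointing down, failed. The fingertips sit about 20–26 mm short of the reported TCP, so they rode over the door's top edge and dragged the door back open to about 0.27 rad. I then tilted the tool forward and pushed with the tips lower. The force peaked at about 10 N, dropped to 2 N, then rose to 15 N at the stop. The last top picture shows the door flush with the locker.
- **Latch:** I gripped the block at an opening of 15 mm and pulled it about 16 mm, with the force rising to about 11 N. The wrist force briefly reached about 22 N, probably at the latch's end stop, while the lift began.
- **Tongue:** At the last check the TCP had risen 78 mm and the tool had tilted about 0.34 rad with the tongue, which puts the coupler roughly 73–78 mm up. The grip was still at 15 mm and carrying about 8 N of downward load. The side picture shows the bare ball, with the jar, carton and green bottle where they stood.

**Not checked:** The arm hid the orange bench bottle in the last pictures, and the closed locker hides the two bottles inside. The tool was never near the bench bottle and did not reach into the locker.

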